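Put the thermometer away and latch the medicine tray

ROBOT

A 6-joint arm with a two-finger parallel gripper is mounted at the origin on the work surface. World frame = base frame: x ahead of the robot, y to its left, z up, the work surface at z = 0. Lengths are in m, angles in rad, forces in N, time in s.
With the tool pointing down it reaches from about 0.35 to 0.85 m from the base axis. Payload 8.1 kg.
Tool frame: the origin (TCP) lies at the very end of the fingers, on their centre line; the grasp point (between the pads) lies 19 mm behind it (grasp_offset is the distance from the TCP to the grasp point, in m); z points along the fingers, y is the direction in which the jaws open and shut (so a half turn about z gives the same grasp; the last joint's range is limited). The gripper opens to 93 mm and grips with 3 to 60 N. Pads are 15 mm wide; open, the fingers measure 128 mm over their backs; the gripper's body (75 mm by 188 mm) begins 65 mm behind the grasp point.
Start: joints at [-1.367, 0.13, 1.488, -0, 1.523, -0.085], TCP at [0.171, -0.575, 0.219] pointing down, gripper open.
Joint ranges: [-2.96, 2.96], [-0.89, 2.26], [0.02, 2.5], [-1.34, 4.48], [0, 2.73], [-2.66, 2.66]. Speed limits (rad/s): [2.39, 2.39, 2.79, 3.14, 3.14, 3.14].

INTERFACE

Orientations are given as a rotation vector (axis times angle).
In Python, from plant import read_state, read_camera, close_job, search_frame, masks_of, grasp_offset gives the robot as it stands.
- The arm moves only by the tool drive_tool, never from a script. Its argument "plan" is a list of rows, each an object with "claw": the closure, from 0 (fully open) to 1 (shut); "linear": the shift along the tool's x, y, z in cm, a list of three; "angular": the turn, a rotation vector about the tool's x, y, z in degrees, a list of three. In form: [{"claw": claw, "linear": [tx, ty, tz], "angular": [ax, ay, az]}, ...]. A call has 1 to 12 rows; each row shifts and turns the commanded pose from where the row before left it, along the tool's axes as they then stand; what a row does not reach is not made up. A row lasts 1/8 s, in which the tool goes at most 62.5 mm and 10.7 degrees, less where a joint would pass 70% of its speed; a pose out of reach is approached as far as the arm can. A call is refused whole if a number of a shift passes 6.25 or a number of a turn 10.7, either way. A call with a gripper value outside its range is refused whole. The fingers move at their own pace and stop on an object; "newtons" is the grip in N (left out, the last holds). Time passes only in rows, so rows that do not move let the fingers close. It gives the time, the measured TCP pose, the force and the opening at its end, in the units of the state.
- read_state(): the state, without advancing time (a new reading comes with each control period).
- read_camera(name): name is "scene" or "top" or "wrist"; returns a dict with "pixels" (400x640x3 uint8, red, green, blue), "K" (3x3 intrinsics, pixels), "xyz" and "attitude" of the camera in the world. Camera axes: x right, y up, looking along -z (the intrinsics and any distortion apply to the point x, -y, -z); pixel columns grow to the right and rows downward; lengths in m; the calibration is good to about 2 mm. A picture is of the moment at which its call begins. There is no depth.
- close_job(): hands the job in, once; it reports no verdict.
Trained networks look in a picture, given as the dict that the camera call returned (one of the last four; its "shot" number tells which), for a name from the list of things; names that differ only in an ending like _2 or _b are one class to them, and where a whole thing is asked for, a point or a joint stands for the part that bears it (a point fixed in the world has none). Each returns a list of dicts, best first, with "p" (0 to 1); they miss things now and then, are a little off and sometimes report something else, mostly with a low value. They report only what shows in the picture. A call takes as long as a camera call. They do not tell look-alikes from the thing itself.
- search_frame(picture, label): "at" ([x, y, z] in m, in world coordinates, good to about 4 mm: the middle of the surface that is visible of it).
- masks_of(picture, label): "mask" (400x640 bool, what is visible of it).
The state is a dict: "t": time; "q": joint angles; "dq": joint speeds; "joint_torque": joint torques, N m; "tool_pos": TCP position; "orientation": TCP orientation; "force": force on the tool from outside, world axes, zero at the start; "wrist_torque": the same for the moment, N m; "opening": finger opening in m.
Only numpy, scipy, OpenCV 4.12 (cv2) and the standard library are available. Lean on these libraries where they do the work, as an engineer would, in place of code of your own. Each camera call takes 0.05 s, during which the arm holds its last target.

TASK

Lay the thermometer, in its metal tube, in the front bay of the grey medicine box's open tray. Then press the tray in by its pull bar, by feel, just hard enough for the push-push catch to take it, let go, and make sure that it has stayed in. Set the tube down rather than dropping it, do not force the tray against its stop (the catch is plastic), and leave everything else where it stands.

Things in the scene. Friction and masses are not known exactly. Their poses are not given: they have to be found in the camera images.
- tube_mid (a point): Centre of the metal thermometer tube: a bare aluminium rod 134 mm long lying on the table, 45 g, 7.5 mm from centre to what it lies on. Round middle 12 mm thick over 98 mm; six-sided cap (24 mm long) and foot (12 mm long), 15 mm across flats, keep it from rolling. x runs along it to the cap, z up. Either way round in the tray will do. It and the teaspoon lie on opposite sides of the box.
- box: Grey plastic medicine box screwed to the ledge: 184 mm deep, 174 wide, 56 high. Origin: middle of the foot of its front face. x points from the front into the box (the way the tray is pushed), y across, z up. Its push-push catch: pressing the tray past it and letting go latches it; pressing a latched tray in 2.5 mm and letting go frees it. More than 20 N on the tray breaks the catch.
- tray_bay (a point): Middle of the floor of the tray's front bay (moves with the tray; axes as the box's), 9 mm above the table. Bay 78 mm along x, 150 along y, open above while the tray is out, when it lies 2 to 80 mm before the box's front face. Above its floor the front panel rises 39 mm, the side walls 27, the divider behind 14: open the fingers only part way in there. The tube fits lying across the box (along y).
- tray_bar (a point): Middle of the front face of the tray's pull bar, 27 mm above the table (moves with the tray; axes as the box's): a grey block 70 mm wide along y and 22 high (16 to 38 mm above the table) standing 22 mm out from the tray's front panel. Press this face along +x of the box. The tray resists with 2 N at first and 7.5 N near the end, then 8 N per mm more at its rubber stop; 14 to 17 N in all is right.
- tray (a joint): How far the tray is pushed in, m: 0 fully out (start, held there by its spring), 0.084 front panel flush with the box. The adjustable catch holds it somewhere from 0.078 to 0.094: set differently each time, not measured. The rubber stop is felt 2.2 mm beyond; to catch, press on to 3 mm beyond (13 N). Let go, it comes back 3 mm and stays; not pressed enough, it springs right out: press again.
- teaspoon: Steel teaspoon, 128 mm long, lying on the table. Bystander. Origin under its middle.
- jar: White ceramic jar with a clip-on lid, 92 mm across, 114 mm high. Bystander. Origin at the centre of its underside.
- funnel: Green plastic funnel standing mouth down, 84 mm across, 95 mm high. Bystander. Origin at the centre of its mouth.
- mug: White mug, 80 mm across, 80 mm high. Bystander. Origin at the centre of its underside.
- bottle: Small amber bottle with a white cap, 34 mm across, 68 mm high, standing on the rear of the box's top. Bystander. Origin at the centre of its underside.
- carton: Cardboard carton, 70 by 100 by 60 mm. Bystander. Origin at the centre of its underside.
- reel: Reel of paper tape lying flat, 64 mm across, 25 mm high. Bystander. Origin at the centre of its underside.
Things that resemble listed ones, but are neither listed nor needed, are in the scene too. There is more than one size of the part that bears tube_mid; the job needs the smallest.

How it is judged:
By the outcome, as a careful person would: the job done as asked, in the order asked, and still so for the second after the job is handed in, with the robot touching nothing.
It also fails if it takes over 58 s, if anything falls off the work surface, if the arm or the gripper's body presses on something with over 40 N, if the wrist force passes 120 N, or if a joint passes its speed limit or range.

## Working session

There is one attempt and no reset: what is moved stays moved. The work goes in short steps, Python scripts to look and compute and a tool call to move; the robot and the scene stay as the last step left them, time stands still between calls to the robot, and variables do not carry over. Pictures are saved under pics/ and viewed, and the job is handed in when it is done.

Besides the shell and the picture viewer there is one more tool, called after "Call:" as name([rows], argument=value, ...), one row to a line, values as JSON. drive_tool: Moves the arm, as the interface text tells. Its arguments: {"type":"object","properties":{"plan":{"type":"array"},"newtons":{"type":"number"}},"required":["plan"]}

```bash
mkdir -p pics; ls; cat > h.py <<'E'
import numpy as np,cv2
from scipy.spatial.transform import Rotation as R
from plant import *
def snap(n,f):
    p=read_camera(n); cv2.imwrite('pics/'+f,p['pixels'][:,:,::-1]); return p
def Rm(p):
    a=np.array(p['attitude'],float)
    return a if a.shape==(3,3) else (R.from_rotvec(a).as_matrix() if a.size==3 else R.from_quat(a).as_matrix())
def ray(p,u,v):
    K=np.array(p['K']); d=np.linalg.solve(K,[u,v,1.]); return Rm(p)@np.array([d[0],-d[1],-d[2]])
def at_z(p,u,v,z):
    d=ray(p,u,v); o=np.array(p['xyz']); return o+d*(z-o[2])/d[2]
def proj(p,X):
    c=Rm(p).T@(np.array(X)-np.array(p['xyz'])); c=np.array([c[0],-c[1],-c[2]]); q=np.array(p['K'])@c; return q[:2]/q[2]
E
python3 - <<'E'
from h import *
np.set_printoptions(precision=4,suppress=True)
for n in('scene','top'):
    p=snap(n,n+'0.png'); print(n,{k:v for k,v in p.items() if k!='pixels'})
    for l in ('tube_mid','box','tray_bay','tray_bar','teaspoon','jar','funnel','mug','carton','reel'):
        for d in search_frame(p,l)[:4]: print(l,round(d['p'],2),np.round(d['at'],3),proj(p,d['at']).round())
print(read_state(),grasp_offset)
E
```

```text
pics
scene {'K': array([[460.7288,   0.    , 323.8481],
       [  0.    , 460.7288, 201.1611],
       [  0.    ,   0.    ,   1.    ]]), 'xyz': array([1.0745, 0.4933, 1.1431]), 'attitude': array([0.2872, 0.665 , 2.3023]), 'shot': 1}
tube_mid 0.88 [0.334 0.31  0.016] [462. 225.]
tube_mid 0.76 [0.512 0.344 0.009] [431. 274.]
tube_mid 0.71 [0.505 0.192 0.016] [391. 235.]
box 0.66 [ 0.711 -0.012  0.058] [286. 225.]
tray_bay 0.6 [ 0.584 -0.054  0.01 ] [310. 198.]
tray_bar 0.97 [ 0.582 -0.049  0.009] [311. 199.]
teaspoon 0.41 [ 0.501 -0.287  0.005] [279. 139.]
funnel 0.8 [ 0.699 -0.37   0.021] [212. 155.]
funnel 0.48 [ 0.584 -0.047  0.013] [311. 199.]
mug 0.97 [0.567 0.488 0.037] [465. 323.]
mug 0.21 [ 0.583 -0.047  0.006] [311. 200.]
carton 0.9 [ 0.566 -0.473  0.058] [224. 107.]
reel 0.75 [ 0.746 -0.26   0.024] [221. 184.]
top {'K': array([[459.9527,   0.    , 313.0249],
       [  0.    , 459.9527, 193.4767],
       [  0.    ,   0.    ,   1.    ]]), 'xyz': array([ 0.2871, -0.0013,  1.6292]), 'attitude': array([ 0.1486, -0.1439, -1.5642]), 'shot': 2}
tube_mid 0.84 [0.496 0.182 0.02 ] [262. 
[... 258 characters left out ...]
 0.112] [216. 170.]
funnel 0.74 [ 0.679 -0.377  0.02 ] [419. 169.]
mug 0.95 [0.575 0.496 0.032] [174. 197.]
mug 0.69 [0.776 0.037 0.094] [304. 137.]
carton 0.56 [ 0.551 -0.486  0.062] [455. 203.]
reel 0.6 [ 0.738 -0.27   0.022] [389. 153.]
{'t': 1.1, 'q': array([-1.3674,  0.1304,  1.4882,  0.    ,  1.523 , -0.0854]), 'dq': array([ 0.001 , -0.0002,  0.0007, -0.002 ,  0.0006,  0.0004]), 'joint_torque': array([ -0.0005, -55.9775, -49.206 ,   0.0766,   0.0226,  -0.0001]), 'tool_pos': array([ 0.1709, -0.5752,  0.2187]), 'orientation': array([3.1089, 0.452 , 0.    ]), 'force': array([0.1163, 0.669 , 0.1282]), 'wrist_torque': array([-0.0379, -0.0352, -0.    ]), 'opening': 0.0929911870146164} 0.0188
```

View pictures.

View pics/scene0.png

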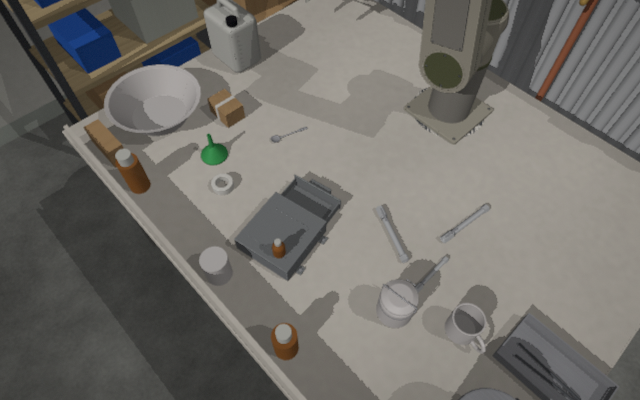

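View pics/top0.png

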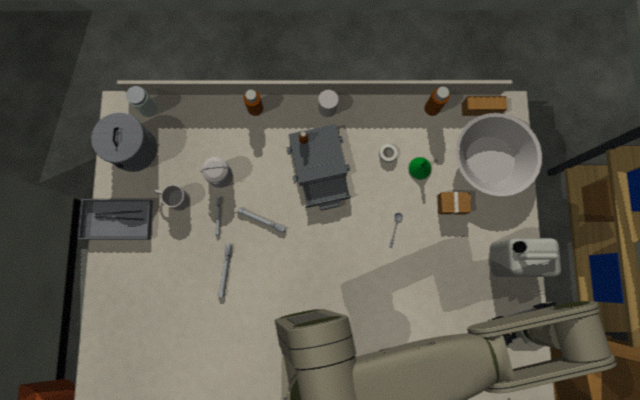

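```bash
python3 -c "
import cv2
a=cv2.imread('pics/scene0.png');cv2.imwrite('pics/s1.png',cv2.resize(a[180:310,350:510],None,fx=4.5,fy=4.5,interpolation=cv2.INTER_CUBIC))
cv2.imwrite('pics/s2.png',cv2.resize(a[150:280,230:390],None,fx=4.5,fy=4.5,interpolation=cv2.INTER_CUBIC))
a=cv2.imread('pics/top0.png');cv2.imwrite('pics/t1.png',cv2.resize(a[180:300,180:300],None,fx=5,fy=5,interpolation=cv2.INTER_CUBIC))
cv2.imwrite('pics/t2.png',cv2.resize(a[110:230,270:390],None,fx=5,fy=5,interpolation=cv2.INTER_CUBIC))
"
```

```text
(no output)
```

View pics/s1.png

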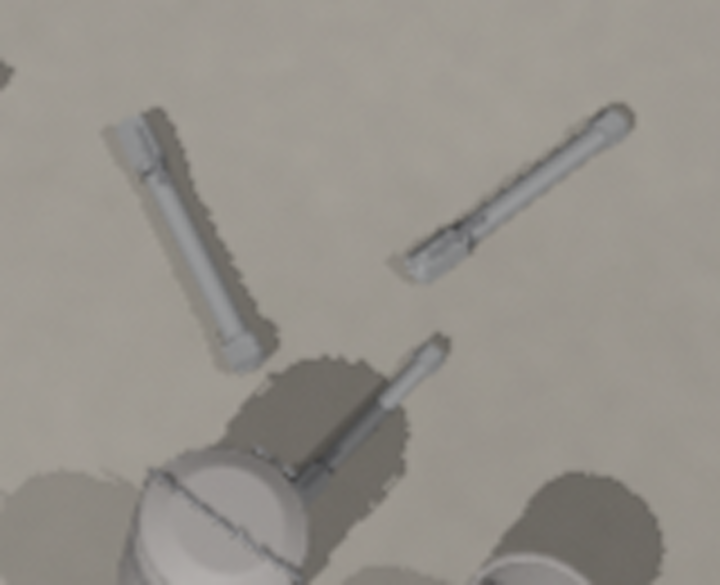

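View pics/t1.png

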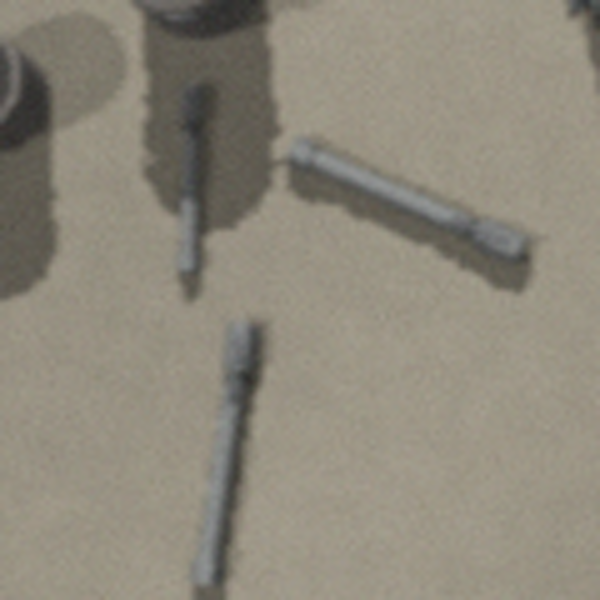

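View pics/s2.png

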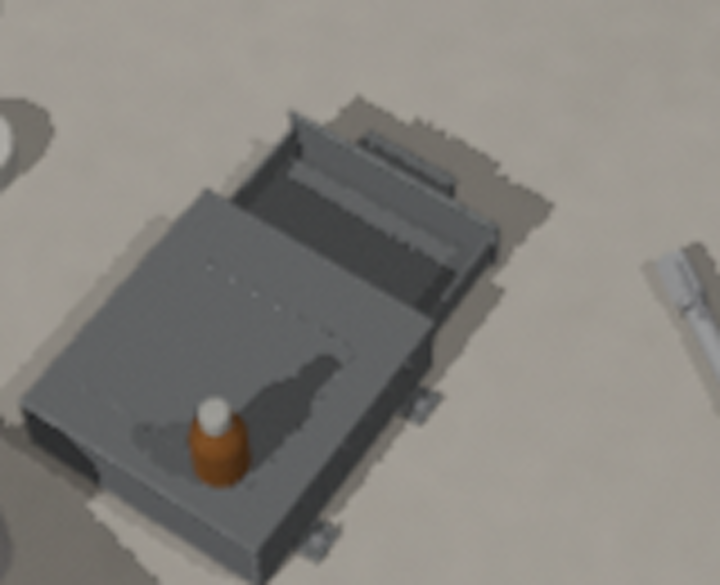

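View pics/t2.png

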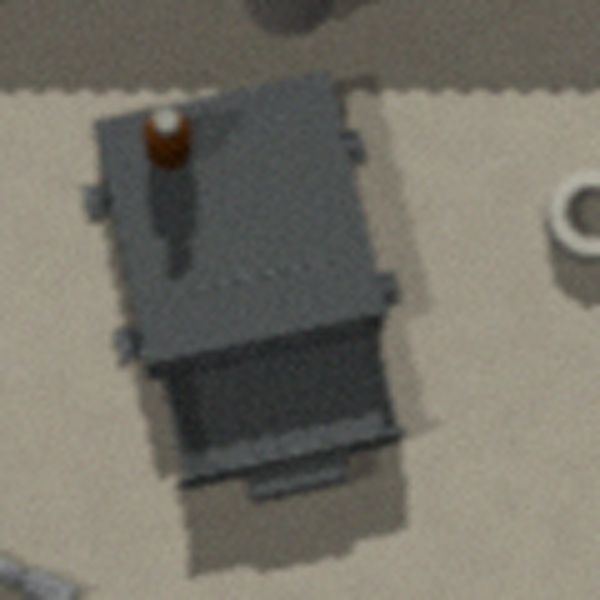

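```bash
python3 - <<'E'
from h import *
np.set_printoptions(precision=4,suppress=True)
p=read_camera('top');s=read_camera('scene')
f=lambda x,y,ox=180,oy=180,k=5:((x+.5)/k-.5+ox,(y+.5)/k-.5+oy)
for nm,a,b in(('A',(293,152),(525,243)),('B',(242,325),(205,583)),('C',(196,86),(188,272))):
    P=at_z(p,*f(*a),.008);Q=at_z(p,*f(*b),.008);print(nm,P,Q,np.linalg.norm(P-Q))
fs=lambda x,y:f(x,y,350,180,4.5)
for nm,a,b in(('A',(130,125),(243,355)),('B',(408,268),(622,118)),('Cvis',(305,485),(440,345))):
    P=at_z(s,*fs(*a),.008);Q=at_z(s,*fs(*b),.008);print('scene',nm,P,Q,np.linalg.norm(P-Q))
# box top corners z=.056
ft=lambda x,y:f(x,y,270,110,5)
print('top box corners FL,FR,BR,BL');
for c in((148,362),(381,313),(330,72),(98,122)): print(at_z(p,*ft(*c),.056))
print('panel top');
for c in((183,485),(400,435)): print(at_z(p,*ft(*c),.048))
print('bar top front')
for c in((252,497),(347,475)): print(at_z(p,*ft(*c),.038))
f2=lambda x,y:f(x,y,230,150,4.5)
print('scene box corners FL FR BR BL')
for c in((435,325),(208,192),(25,405),(258,555)): print(at_z(s,*f2(*c),.056))
print('panel')
for c in((495,232),(293,115)): print(at_z(s,*f2(*c),.048))
print('bar')
for c in((455,185),(362,134)): print(at_z(s,*f2(*c),.038))
E
```

```text
A [0.5324 0.2705 0.008 ] [0.4676 0.1042 0.008 ] 0.1784702758704379
B [0.4094 0.3024 0.008 ] [0.2323 0.3215 0.008 ] 0.17817518560803666
C [0.5801 0.3416 0.008 ] [0.4467 0.3419 0.008 ] 0.13345741447331697
scene A [0.4597 0.1059 0.008 ] [0.5306 0.2635 0.008 ] 0.17276877421583436
scene B [0.411 0.295 0.008] [0.2225 0.3218 0.008 ] 0.19036930269927996
scene Cvis [0.5675 0.3431 0.008 ] [0.4384 0.3414 0.008 ] 0.12904570549972294
top box corners FL,FR,BR,BL
[0.6244 0.0522 0.056 ]
[ 0.6598 -0.1111  0.056 ]
[ 0.837  -0.0766  0.056 ]
[0.7995 0.0892 0.056 ]
panel top
[0.5387 0.0274 0.048 ]
[ 0.5742 -0.124   0.048 ]
bar top front
[ 0.5318 -0.0207  0.038 ]
[ 0.5475 -0.0873  0.038 ]
scene box corners FL FR BR BL
[0.6236 0.056  0.056 ]
[ 0.6606 -0.1113  0.056 ]
[ 0.8371 -0.0705  0.056 ]
[0.8005 0.0954 0.056 ]
panel
[0.5462 0.0302 0.048 ]
[ 0.5783 -0.1237  0.048 ]
bar
[ 0.5349 -0.017   0.038 ]
[ 0.5511 -0.0872  0.038 ]
```

Tube candidates by scene and top pixel:
- A: scene (391,235), top (262,220), about 178 mm long.
- B: scene (465,223), top (224,270), about 178 mm long.
- C: scene (431,272), top (218,217), in the jar's shadow, about 133 mm long.

I choose C, the only one that matches 134 mm. I'll confirm it close up with the wrist camera.

The box's front middle is at about (0.642, -0.029), yaw about 12.4°. Its tray is open toward the robot.

Call:
drive_tool([
  {"claw": 0.4,"linear": [0,0,0],"angular": [0,0,8.3]},
  {"claw": 0.4,"linear": [0,0,0],"angular": [0,0,8.2]},
  {"claw": 0.4,"linear": [3.5,-4.7,0],"angular": [0,0,0]},
  {"claw": 0.4,"linear": [3.5,-4.7,0],"angular": [0,0,0]},
  {"claw": 0.4,"linear": [3.5,-4.7,0],"angular": [0,0,0]},
  {"claw": 0.4,"linear": [3.5,-4.7,0],"angular": [0,0,0]},
  {"claw": 0.4,"linear": [3.5,-4.7,0],"angular": [0,0,0]},
  {"claw": 0.4,"linear": [3.5,-4.7,0],"angular": [0,0,0]},
  {"claw": 0.4,"linear": [3.5,-4.7,0],"angular": [0,0,0]},
  {"claw": 0.4,"linear": [3.5,-4.7,0],"angular": [0,0,0]},
], newtons=15)

```text
t: 2.45
tool_pos: [0.4516, -0.1973, 0.219]
orientation: [3.141, 0.001, 0.001]
force: [-0.3, -0.1, -0.6]
opening: 0.0558
```

Call:
drive_tool([
  {"claw": 0.4,"linear": [0.6,-6,0],"angular": [0,0,0]},
  {"claw": 0.4,"linear": [0.6,-6,0],"angular": [0,0,0]},
  {"claw": 0.4,"linear": [0.6,-6,0],"angular": [0,0,0]},
  {"claw": 0.4,"linear": [0.6,-6,0],"angular": [0,0,0]},
  {"claw": 0.4,"linear": [0.6,-6,0],"angular": [0,0,0]},
  {"claw": 0.4,"linear": [0.6,-6,0],"angular": [0,0,0]},
  {"claw": 0.4,"linear": [0.6,-6,0],"angular": [0,0,0]},
  {"claw": 0.4,"linear": [0.6,-6,0],"angular": [0,0,0]},
  {"claw": 0.4,"linear": [0.6,-6,0],"angular": [0,0,0]},
  {"claw": 0.4,"linear": [0,0,0],"angular": [0,0,0]},
])

```text
t: 3.7
tool_pos: [0.5031, 0.3448, 0.2174]
orientation: [-3.141, -0.008, 0.003]
force: [-0.1, -0.0, 0.3]
opening: 0.0558
```

```bash
python3 - <<'E'
from h import *
np.set_printoptions(precision=4,suppress=True)
p=snap('wrist','w1.png'); print(p['xyz'],p['attitude'],p['K'][0]); 
for d in masks_of(p,'tube_mid'):
    m=d['mask'];v,u=np.nonzero(m);print(d['p'],m.sum(),u.mean(),v.mean())
for d in search_frame(p,'tube_mid'):print(d)
print(read_state()['tool_pos'],read_state()['t'])
E
```

```text
[0.5821 0.346  0.3847] [-0.2241  0.2228 -1.5529] [348.9625   0.     319.6327]
0.81 1503 321.77511643379904 154.24484364604126
0.66 1603 348.4772301933874 302.9781659388646
0.62 2740 463.21277372262773 175.057299270073
{'at': [0.5184, 0.3414, 0.0131], 'p': 0.8}
{'at': [0.4965, 0.1883, 0.0165], 'p': 0.69}
{'at': [0.3607, 0.3079, 0.0185], 'p': 0.62}
[0.5041 0.3405 0.2185] 3.85
```

View pics/w1.png

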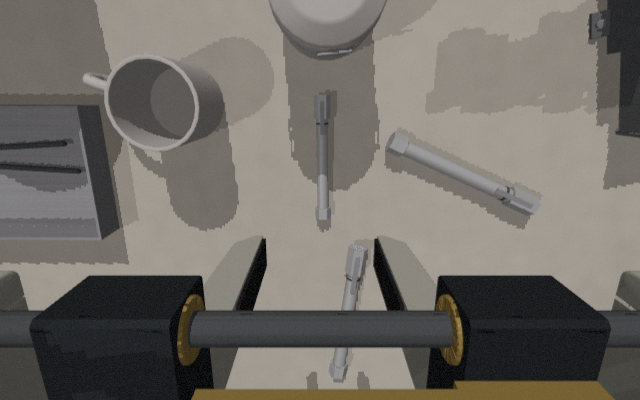

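Wrist view: the small tube runs from (321,93) at the cap to (323,219) at the foot. The jar is just above its cap end. The two larger tubes are at (463,172) and (349,312).

```bash
python3 - <<'E'
from h import *
np.set_printoptions(precision=4,suppress=True)
p=read_camera('wrist'); m=masks_of(p,'tube_mid')[0]['mask']
v,u=np.nonzero(m); P=np.array([at_z(p,a,b,.010)[:2] for a,b in zip(u,v)])
c=P.mean(0);w,V=np.linalg.eigh(np.cov((P-c).T)); d=V[:,1]; t=(P-c)@d; print(c,np.degrees(np.arctan2(d[1],d[0])),t.min(),t.max(),c+d*(t.min()+t.max())/2, len(t))
for a in((321,93),(322,219)):print(at_z(p,*a,.010))
i=p['pixels'][80:240,250:400][:,:,::-1];cv2.imwrite('pics/w1c.png',cv2.resize(i,None,fx=3.7,fy=3.7,interpolation=cv2.INTER_CUBIC))
E
```

```text
[0.3376 0.309 ] 173.2301794740054 -0.07820405693666489 0.1158956292119038 [0.3189 0.3112] 1453
[0.5853 0.3399 0.01  ]
[0.4473 0.3383 0.01  ]
```

View pics/w1c.png

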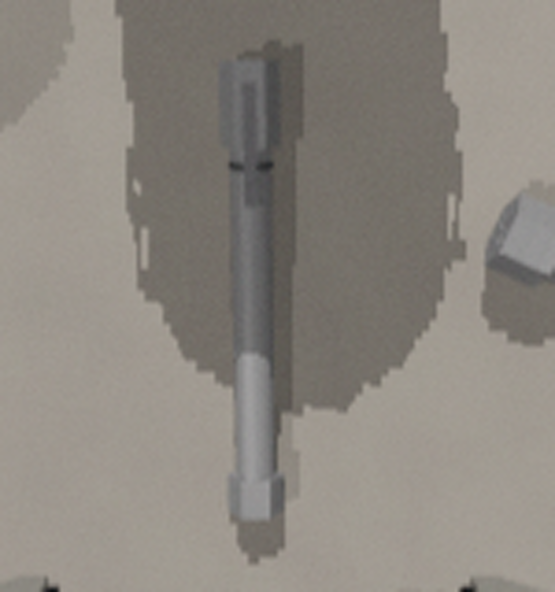

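```bash
python3 - <<'E'
from h import *
np.set_printoptions(precision=4,suppress=True)
p=read_camera('wrist')
for d in masks_of(p,'tube_mid'):
    m=d['mask']; v,u=np.nonzero(m); print(d['p'],u.mean(),v.mean(),u.min(),u.max(),v.min(),v.max())
g=p['pixels'].sum(2)
for r in(105,150,200,214): print(r,g[r,305:335])
for a in((317.2,95.7),(319.2,220)):print(at_z(p,*a,.010))
for X in ([.58,.342,.0075],[.446,.342,.0075]): print(proj(p,X))
E
```

```text
0.95 317.0975609756098 154.21324041811846 308 324 97 220
0.8 345.6044568245125 300.67130919220057 326 363 245 379
0.55 457.88441513363415 175.30371398819855 380 535 132 216
105 [323 335 333 310 298 304 301 309 327 326 273 268 272 296 328 327 253 223
 228 231 261 269 261 257 263 262 316 329 326 323]
150 [329 333 330 328 323 333 330 295 314 319 354 354 325 311 297 276 255 241
 252 262 270 276 267 262 330 324 323 324 331 330]
200 [453 460 455 451 453 458 459 450 376 399 415 464 474 449 430 408 379 337
 277 268 392 408 406 404 446 458 459 457 464 466]
214 [453 457 456 451 460 455 406 376 374 381 438 449 450 447 451 445 446 383
 312 285 285 279 403 401 403 423 460 458 463 461]
[0.5831 0.3431 0.01  ]
[0.4464 0.341  0.01  ]
[318.2922  98.8137]
[318.3664 219.5864]
```

Still image after settling: tube centre is about (0.5148, 0.342), length 137 mm (about 134), yaw about 1°. The choice is confirmed. Descending.

Call:
drive_tool([
  {"claw": 0.4,"linear": [1.0,-0.1,0],"angular": [0,0,0]},
  {"claw": 0.4,"linear": [0,0,5],"angular": [0,0,0]},
  {"claw": 0.4,"linear": [0,0,5],"angular": [0,0,0]},
  {"claw": 0.4,"linear": [0,0,5],"angular": [0,0,0]},
  {"claw": 0.4,"linear": [0,0,3],"angular": [0,0,0]},
  {"claw": 0.4,"linear": [0,0,1.5],"angular": [0,0,0]},
  {"claw": 0.4,"linear": [0,0,0],"angular": [0,0,0]},
])

```text
t: 4.92
tool_pos: [0.5141, 0.3416, 0.023]
orientation: [3.141, 0.001, -0.002]
force: [0.0, 0.6, -0.1]
opening: 0.0555
```

```bash
python3 - <<'E'
from h import *
s=read_state();print(s['tool_pos'],s['force'],s['t'])
p=snap('wrist','w2.png');s=read_state();print(s['tool_pos'],s['orientation'])
print([proj(p,X) for X in ([s['tool_pos'][0],s['tool_pos'][1],.0075],)])
E
```

```text
[0.51407348 0.34162549 0.02304867] [ 0.04791038  0.56110234 -0.07615406] 4.925
[0.51494325 0.34222209 0.02449338] [-3.14118470e+00 -6.74994462e-04 -1.25318057e-03]
[array([319.84144352, 238.79060603])]
```

View pics/w2.png

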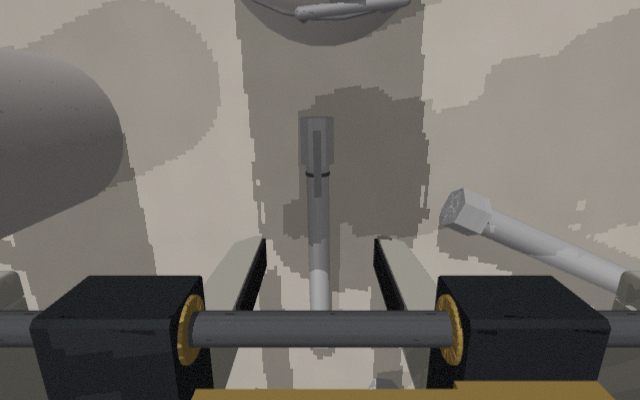

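The tube is centred between the fingers (fingertips at (265,240) and (375,240), tube at (318,200)). The cap points to world +x. Next I go down and close.

Call:
drive_tool([
  {"claw": 0.4,"linear": [0,0,1.2],"angular": [0,0,0]},
  {"claw": 0.4,"linear": [0,0,0.9],"angular": [0,0,0]},
  {"claw": 0.4,"linear": [0,0,0],"angular": [0,0,0]},
  {"claw": 1,"linear": [0,0,0],"angular": [0,0,0]},
  {"claw": 1,"linear": [0,0,0],"angular": [0,0,0]},
  {"claw": 1,"linear": [0,0,0],"angular": [0,0,0]},
  {"claw": 1,"linear": [0,0,0],"angular": [0,0,0]},
  {"claw": 1,"linear": [0,0,0],"angular": [0,0,0]},
  {"claw": 1,"linear": [0,0,0],"angular": [0,0,0]},
], newtons=20)

```text
t: 6.1
tool_pos: [0.5142, 0.3422, 0.0027]
orientation: [-3.142, -0.001, -0.0]
force: [-0.2, 0.3, 1.2]
opening: 0.0112
```

Call:
drive_tool([
  {"claw": 1,"linear": [0,0,-1],"angular": [0,0,0]},
  {"claw": 1,"linear": [0,0,-4],"angular": [0,0,0]},
  {"claw": 1,"linear": [0,0,-5],"angular": [0,0,0]},
  {"claw": 1,"linear": [0,0,-5],"angular": [0,0,0]},
  {"claw": 1,"linear": [0,0,0],"angular": [0,0,0]},
])

```text
t: 6.72
tool_pos: [0.5174, 0.344, 0.1597]
orientation: [-3.136, -0.001, -0.015]
force: [-0.0, -0.1, -0.9]
opening: 0.0115
```

```bash
python3 - <<'E'
from h import *
p=snap('wrist','w3.png');s=read_state();print(s['tool_pos'],s['orientation'],s['opening'],s['q'])
E
```

```text
[0.51587378 0.34309796 0.15629652] [-3.13868699e+00 -1.29355967e-03 -8.23519770e-03] 0.0113505760702709 [5.04167990e-01 2.11865085e-01 1.51189344e+00 1.96755813e-06
 1.41184119e+00 2.07413974e+00]
```

View pics/w3.png

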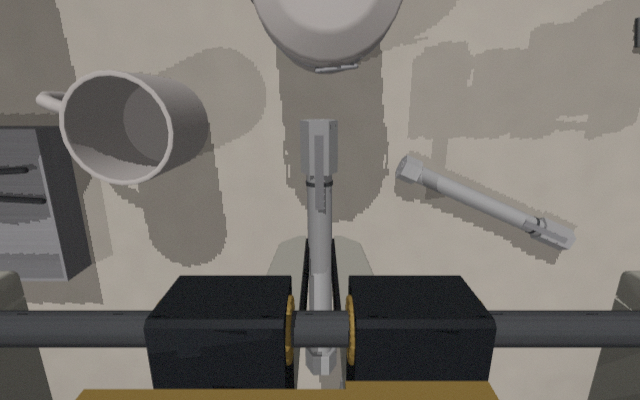

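The tube is held level in the jaws, cap end at (318,145). Moving over the bay and then turning.

Call:
drive_tool([
  {"claw": 1,"linear": [1.1,4.75,0],"angular": [0,0,0]},
  {"claw": 1,"linear": [1.1,4.75,0],"angular": [0,0,0]},
  {"claw": 1,"linear": [1.1,4.75,0],"angular": [0,0,0]},
  {"claw": 1,"linear": [1.1,4.75,0],"angular": [0,0,0]},
  {"claw": 1,"linear": [1.1,4.75,0],"angular": [0,0,0]},
  {"claw": 1,"linear": [1.1,4.75,0],"angular": [0,0,0]},
  {"claw": 1,"linear": [1.1,4.75,0],"angular": [0,0,0]},
  {"claw": 1,"linear": [1.1,4.75,0],"angular": [0,0,0]},
])

```text
t: 7.78
tool_pos: [0.6015, -0.0392, 0.1508]
orientation: [-3.141, -0.001, 0.005]
force: [0.4, 0.5, -1.3]
opening: 0.0115
```

Call:
drive_tool([
  {"claw": 1,"linear": [0,0,0],"angular": [0,0,-10.2]},
  {"claw": 1,"linear": [0,0,0],"angular": [0,0,-10.2]},
  {"claw": 1,"linear": [0,0,0],"angular": [0,0,-10.2]},
  {"claw": 1,"linear": [0,0,0],"angular": [0,0,-10.2]},
  {"claw": 1,"linear": [0,0,0],"angular": [0,0,-10.2]},
  {"claw": 1,"linear": [0,0,0],"angular": [0,0,-10.2]},
  {"claw": 1,"linear": [0,0,0],"angular": [0,0,-10.2]},
  {"claw": 1,"linear": [0,0,0],"angular": [0,0,-10.2]},
  {"claw": 1,"linear": [0,0,0],"angular": [0,0,-10.2]},
  {"claw": 1,"linear": [0,0,0],"angular": [0,0,-10.2]},
  {"claw": 1,"linear": [0,0,0],"angular": [0,0,0]},
])

```text
t: 9.15
tool_pos: [0.6014, -0.0377, 0.1509]
orientation: [-1.976, -2.439, 0.002]
force: [-0.6, -0.1, 0.0]
opening: 0.0115
```

```bash
python3 - <<'E'
from h import *
np.set_printoptions(precision=4,suppress=True)
p=snap('wrist','w4.png');s=read_state();print(s['t'],s['tool_pos'],s['orientation'],s['opening'])
print(R.from_rotvec(s['orientation']).as_matrix(),p['xyz'])
for l in ('tray_bay','tray_bar'):
    for d in search_frame(p,l): print(l,d)
E
```

```text
9.2 [ 0.6016 -0.0377  0.1512] [-1.9797 -2.4367  0.0019] 0.011413342124229406
[[-0.2048  0.9788 -0.0024]
 [ 0.9788  0.2048  0.0003]
 [ 0.0008 -0.0022 -1.    ]] [0.5864 0.0394 0.3185]
tray_bay {'at': [0.5798, -0.0311, 0.0099], 'p': 0.79}
tray_bar {'at': [0.58, -0.0309, 0.0115], 'p': 0.96}
tray_bar {'at': [0.7665, 0.037, 0.0963], 'p': 0.66}
```

View pics/w4.png

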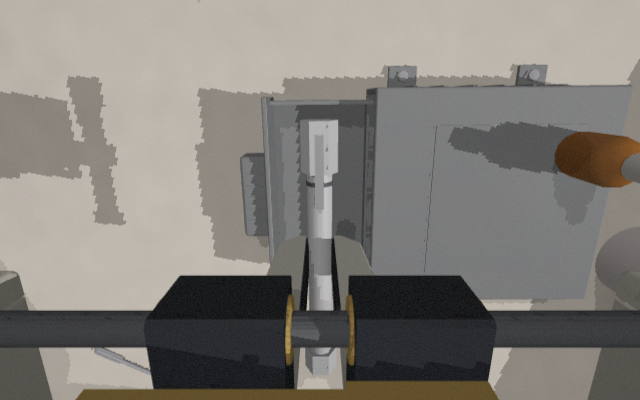

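Tube over the bay. The tray front panel's left end is at about (267,98), the box's front-left top corner at about (367,88). I'll crop and measure these.

```bash
python3 - <<'E'
import cv2
a=cv2.imread('pics/w4.png');cv2.imwrite('pics/w4c.png',cv2.resize(a[80:300,230:390],None,fx=2.7,fy=2.7,interpolation=cv2.INTER_CUBIC))
E
```

```text
(no output)
```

View pics/w4c.png

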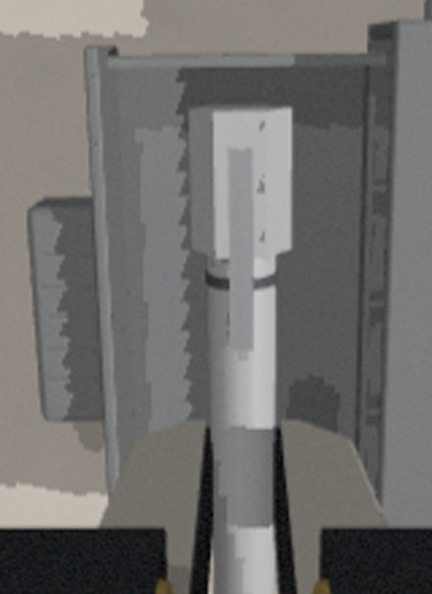

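```bash
cat > m.py <<'E'
from h import *
np.set_printoptions(precision=4,suppress=True)
E
python3 - <<'E'
from m import *
p=read_camera('wrist')
f=lambda x,y:((x+.5)/2.7-.5+230,(y+.5)/2.7-.5+80)
th=np.radians(12.3);X=np.array([np.cos(th),np.sin(th)]);Y=np.array([-X[1],X[0]])
O=np.array([.642,-.029])
for n,c,z in(('panel outer top L',(88,48),.048),('panel outer top low',(105,490),.048),('bar L',(28,210),.038),('bar R',(40,415),.038),('box corner',(368,25),.056),('box edge low',(393,500),.056),('box edge up',(387,45),.056),('wall outer L',(230,56),.036),('wall inner',(230,66),.036),('cap end',(240,108),.156),):
    q=at_z(p,*f(*c),z)[:2]; print(n,q,'boxframe',(q-O)@X,(q-O)@Y)
s=read_state();q=s['tool_pos'][:2];print((q-O)@X,(q-O)@Y)
E
```

```text
panel outer top L [0.5451 0.029 ] boxframe -0.08228411552712442 0.0773502669935177
panel outer top low [ 0.5721 -0.1029] boxframe -0.08405383696032107 -0.057358293009745015
bar L [ 0.5335 -0.0214] boxframe -0.1044297411419725 0.030547137005386207
bar R [ 0.5467 -0.0864] boxframe -0.10528510908163995 -0.03575364420525516
box corner [0.6186 0.0506] boxframe -0.005940729989142651 0.08275546857818311
box edge low [ 0.6601 -0.0838] boxframe 0.005979149577530982 -0.057355939362433855
box edge up [0.6248 0.0467] boxframe -0.0006854644680052974 0.07758765156039349
wall outer L [0.5839 0.0349] boxframe -0.04314723161633586 0.07477487581608351
wall inner [0.5845 0.0321] boxframe -0.04317791064212117 0.07197360603808475
cap end [0.5886 0.0288] boxframe -0.0398898135182202 0.0678627632366354
-0.04080648227847551 -4.867475151245187e-05
```

Tray yaw is about 11.6° (tool 11.8°). The bay centre is about 3 mm toward −y of the tube, so I shift −0.35 cm along tool x and lower.

Call:
drive_tool([
  {"claw": 1,"linear": [-0.35,0,0],"angular": [0,0,0]},
  {"claw": 1,"linear": [0,0,4],"angular": [0,0,0]},
  {"claw": 1,"linear": [0,0,4],"angular": [0,0,0]},
  {"claw": 1,"linear": [0,0,3],"angular": [0,0,0]},
  {"claw": 1,"linear": [0,0,1],"angular": [0,0,0]},
  {"claw": 1,"linear": [0,0,0],"angular": [0,0,0]},
  {"claw": 1,"linear": [0,0,0],"angular": [0,0,0]},
])

```text
t: 10.22
tool_pos: [0.6046, -0.0415, 0.0345]
orientation: [1.975, 2.44, 0.002]
force: [0.6, -0.8, -0.3]
opening: 0.011
```

```bash
python3 - <<'E'
from m import *
p=snap('wrist','w5.png');s=read_state();print(s['t'],s['tool_pos'],s['force'],s['opening'])
E
```

```text
10.275 [ 0.6047 -0.0415  0.0346] [ 0.4445  0.1774 -0.3538] 0.011399549468848625
```

View pics/w5.png

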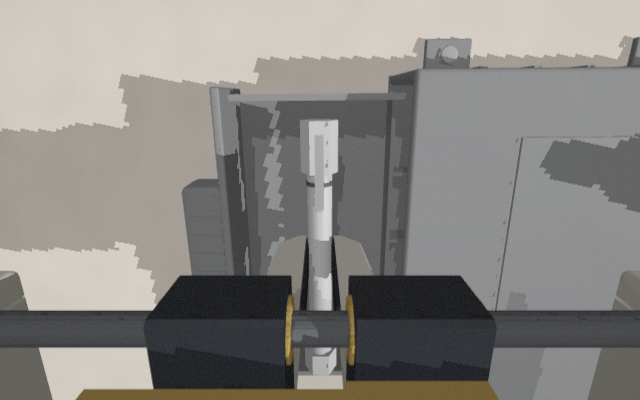

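The tube sits mid-bay, at column 318 between panel 240 and divider 388. Lowering gently.

Call:
drive_tool([
  {"claw": 1,"linear": [0,0,1],"angular": [0,0,0]},
  {"claw": 1,"linear": [0,0,0.8],"angular": [0,0,0]},
  {"claw": 1,"linear": [0,0,0.3],"angular": [0,0,0]},
  {"claw": 1,"linear": [0,0,0],"angular": [0,0,0]},
  {"claw": 1,"linear": [0,0,0],"angular": [0,0,0]},
])

```text
t: 10.9
tool_pos: [0.6033, -0.041, 0.0117]
orientation: [-1.976, -2.442, -0.0]
force: [-0.5, 2.0, 2.3]
opening: 0.0112
```

```bash
python3 - <<'E'
from m import *
p=snap('wrist','w6.png')
for i in range(4):
    s=read_state();print(s['t'],s['tool_pos'],s['force'],s['opening'])
E
```

```text
10.95 [ 0.6033 -0.041   0.0117] [0.2857 2.0151 1.973 ] 0.011373575041056254
10.95 [ 0.6033 -0.041   0.0117] [0.2857 2.0151 1.973 ] 0.011373575041056254
10.95 [ 0.6033 -0.041   0.0117] [0.2857 2.0151 1.973 ] 0.011373575041056254
10.95 [ 0.6033 -0.041   0.0117] [0.2857 2.0151 1.973 ] 0.011373575041056254
```

Call:
drive_tool([
  {"claw": 1,"linear": [0,0,0.1],"angular": [0,0,0]},
  {"claw": 1,"linear": [0,0,0],"angular": [0,0,0]},
])

```text
t: 11.2
tool_pos: [0.6037, -0.041, 0.0116]
orientation: [1.976, 2.442, 0.001]
force: [-2.5, 2.6, 8.4]
opening: 0.0113
```

Floor contact felt (z 0.0117). Back off a touch, open part way, and rise.

Call:
drive_tool([
  {"claw": 1,"linear": [0,0,-0.1],"angular": [0,0,0]},
  {"claw": 1,"linear": [0,0,0],"angular": [0,0,0]},
  {"claw": 0.72,"linear": [0,0,0],"angular": [0,0,0]},
  {"claw": 0.72,"linear": [0,0,0],"angular": [0,0,0]},
  {"claw": 0.72,"linear": [0,0,0],"angular": [0,0,0]},
  {"claw": 0.72,"linear": [0,0,-1],"angular": [0,0,0]},
  {"claw": 0.72,"linear": [0,0,-2],"angular": [0,0,0]},
  {"claw": 0.72,"linear": [0,0,-4],"angular": [0,0,0]},
  {"claw": 0.72,"linear": [0,0,-4],"angular": [0,0,0]},
  {"claw": 0.72,"linear": [0,0,0],"angular": [0,0,0]},
])

```text
t: 12.45
tool_pos: [0.6069, -0.0417, 0.1284]
orientation: [1.971, 2.436, 0.008]
force: [-0.3, 0.4, 0.1]
opening: 0.0261
```

```bash
python3 - <<'E'
from m import *
p=snap('wrist','w7.png')
s=read_state();print(s['t'],s['tool_pos'],s['force'],s['opening'],s['q'])
E
```

```text
12.5 [ 0.6053 -0.0415  0.1256] [ 0.1312 -0.1703 -0.826 ] 0.025919370997764406 [-0.153   0.2024  1.5803  0.      1.3528 -0.3633]
```

View pics/w7.png

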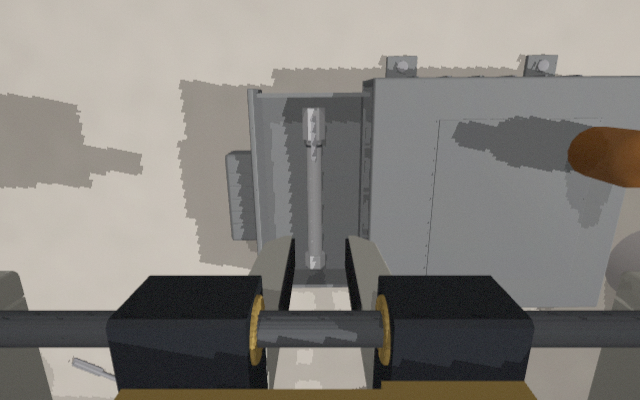

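The tube lies in the bay, cap at (314,125), foot at (315,260), clear of the walls. Now I close the fingers, turn 90° so the push runs along tool x, and go in front of the bar.

Call:
drive_tool([
  {"claw": 1,"linear": [0,0,0],"angular": [0,0,10]},
  {"claw": 1,"linear": [0,0,0],"angular": [0,0,10]},
  {"claw": 1,"linear": [0,0,0],"angular": [0,0,10]},
  {"claw": 1,"linear": [0,0,0],"angular": [0,0,10]},
  {"claw": 1,"linear": [0,0,0],"angular": [0,0,10]},
  {"claw": 1,"linear": [0,0,0],"angular": [0,0,10]},
  {"claw": 1,"linear": [0,0,0],"angular": [0,0,10]},
  {"claw": 1,"linear": [0,0,0],"angular": [0,0,10]},
  {"claw": 1,"linear": [0,0,0],"angular": [0,0,10]},
  {"claw": 1,"linear": [-5,0,0],"angular": [0,0,0]},
  {"claw": 1,"linear": [-5.1,-0.1,0],"angular": [0,0,0]},
  {"claw": 1,"linear": [0,0,0],"angular": [0,0,0]},
])

```text
t: 14.0
tool_pos: [0.4994, -0.0611, 0.1191]
orientation: [-3.123, -0.328, 0.009]
force: [-0.4, -0.9, -0.7]
opening: 0.0008
```

```bash
python3 - <<'E'
from m import *
p=snap('wrist','w8.png')
s=read_state();print(s['t'],s['tool_pos'],s['force'],s['opening'],R.from_rotvec(s['orientation']).as_matrix())
E
```

```text
14.05 [ 0.5022 -0.0613  0.1205] [-0.0647  0.2026 -0.5926] 0.00060249385742851 [[ 0.9782  0.2078 -0.002 ]
 [ 0.2078 -0.9782  0.0005]
 [-0.0019 -0.0009 -1.    ]]
```

View pics/w8.png

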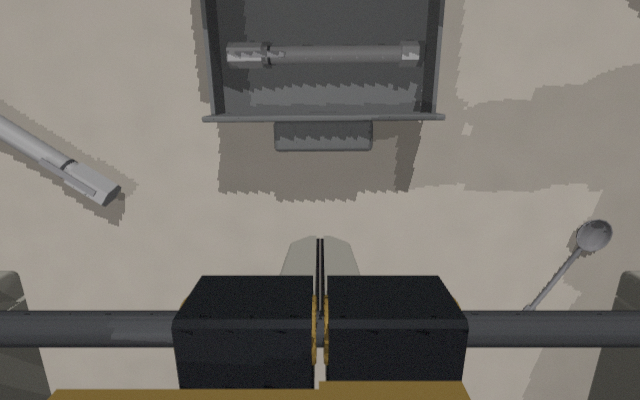

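Clear view: the tube lies in the bay. The bar spans columns 275–372 with its front top edge at row 150, and the fingers are at column 320. The spoon, right at (595,235), is clear.

```bash
python3 - <<'E'
from m import *
p=read_camera('wrist');s=read_state();q=s['tool_pos'];M=R.from_rotvec(s['orientation']).as_matrix();print(s['t'],q)
for c in((276,150),(371,150),(323,150)):
    print(M.T@(at_z(p,*c,.036)-q))
for c in((207,119),(443,116)):
    print(at_z(p,*c,.048), M.T@(at_z(p,*c,.048)-q))
E
```

```text
14.1 [ 0.5039 -0.0613  0.1215]
[ 0.0392 -0.0326  0.0855]
[0.0392 0.0361 0.0855]
[0.0392 0.0014 0.0855]
[0.5484 0.0266 0.048 ] [ 0.0618 -0.0768  0.0735]
[ 0.5834 -0.1279  0.048 ] [0.0639 0.0817 0.0735]
```

Call:
drive_tool([
  {"claw": 1,"linear": [0,0.2,4],"angular": [0,0,0]},
  {"claw": 1,"linear": [0,0,4],"angular": [0,0,0]},
  {"claw": 1,"linear": [0,0,2],"angular": [0,0,0]},
  {"claw": 1,"linear": [0,0,0],"angular": [0,0,0]},
  {"claw": 1,"linear": [0,0,0],"angular": [0,0,0]},
])

```text
t: 14.72
tool_pos: [0.5062, -0.0634, 0.0228]
orientation: [3.124, 0.33, 0.003]
force: [0.4, 0.6, 0.3]
opening: 0.0003
```

Call:
drive_tool([
  {"claw": 1,"linear": [1.2,0,0.3],"angular": [0,0,0]},
  {"claw": 1,"linear": [1.0,0,0],"angular": [0,0,0]},
  {"claw": 1,"linear": [0.3,0,0],"angular": [0,0,0]},
  {"claw": 1,"linear": [0.3,0,0],"angular": [0,0,0]},
  {"claw": 1,"linear": [0.3,0,0],"angular": [0,0,0]},
  {"claw": 1,"linear": [0.3,0,0],"angular": [0,0,0]},
  {"claw": 1,"linear": [0,0,0],"angular": [0,0,0]},
])

```text
t: 15.6
tool_pos: [0.5379, -0.0561, 0.0186]
orientation: [-3.124, -0.33, 0.0]
force: [-2.0, -0.7, 1.4]
opening: 0.0005
```

Contact, about 2 N. Pushing on steadily.

Call:
drive_tool([
  {"claw": 1,"linear": [0.5,0,0],"angular": [0,0,0]},
  {"claw": 1,"linear": [0.5,0,0],"angular": [0,0,0]},
  {"claw": 1,"linear": [0.5,0,0],"angular": [0,0,0]},
  {"claw": 1,"linear": [0.5,0,0],"angular": [0,0,0]},
  {"claw": 1,"linear": [0.5,0,0],"angular": [0,0,0]},
  {"claw": 1,"linear": [0.5,0,0],"angular": [0,0,0]},
  {"claw": 1,"linear": [0.5,0,0],"angular": [0,0,0]},
  {"claw": 1,"linear": [0.5,0,0],"angular": [0,0,0]},
  {"claw": 1,"linear": [0.5,0,0],"angular": [0,0,0]},
  {"claw": 1,"linear": [0.5,0,0],"angular": [0,0,0]},
  {"claw": 1,"linear": [0.5,0,0],"angular": [0,0,0]},
  {"claw": 1,"linear": [0.5,0,0],"angular": [0,0,0]},
])

```text
t: 17.1
tool_pos: [0.5962, -0.0432, 0.0184]
orientation: [-3.124, -0.33, 0.002]
force: [-6.8, 2.2, 3.4]
opening: 0.0005
```

```bash
cat > f.py <<'E'
from m import *
s=read_state();t=np.radians(12);X=np.array([np.cos(t),np.sin(t)])
print('t',s['t'],'F',-(s['force'][:2]@X),'s',(s['tool_pos'][:2]-[.5379,-.0561])@X, s['tool_pos'])
E
python3 f.py
```

```text
t 17.1 F 6.163809867635482 s 0.059718801781848435 [ 0.5962 -0.0432  0.0184]
```

Call:
drive_tool([
  {"claw": 1,"linear": [0.3,0,0],"angular": [0,0,0]},
  {"claw": 1,"linear": [0.3,0,0],"angular": [0,0,0]},
  {"claw": 1,"linear": [0.3,0,0],"angular": [0,0,0]},
  {"claw": 1,"linear": [0.2,0,0],"angular": [0,0,0]},
  {"claw": 1,"linear": [0.2,0,0],"angular": [0,0,0]},
  {"claw": 1,"linear": [0,0,0],"angular": [0,0,0]},
])

```text
t: 17.85
tool_pos: [0.6088, -0.0404, 0.0184]
orientation: [-3.123, -0.33, 0.002]
force: [-6.7, 1.4, 3.7]
opening: 0.0005
```

```bash
python3 f.py
```

```text
t 17.85 F 6.2544283258602 s 0.07262934249705928 [ 0.6088 -0.0404  0.0184]
```

Now in 1 mm steps, checking the force after each.

Call:
drive_tool([
  {"claw": 1,"linear": [0.1,0,0],"angular": [0,0,0]},
  {"claw": 1,"linear": [0.1,0,0],"angular": [0,0,0]},
  {"claw": 1,"linear": [0,0,0],"angular": [0,0,0]},
])

```text
t: 18.23
tool_pos: [0.6106, -0.04, 0.0184]
orientation: [-3.123, -0.33, 0.003]
force: [-7.6, 1.3, 3.9]
opening: 0.0008
```

```bash
python3 f.py
```

```text
t 18.225 F 7.121511662755312 s 0.07447604214036094 [ 0.6106 -0.04    0.0184]
```

Call:
drive_tool([
  {"claw": 1,"linear": [0.1,0,0],"angular": [0,0,0]},
  {"claw": 1,"linear": [0.1,0,0],"angular": [0,0,0]},
  {"claw": 1,"linear": [0,0,0],"angular": [0,0,0]},
])

```text
t: 18.6
tool_pos: [0.6125, -0.0396, 0.0184]
orientation: [-3.123, -0.33, 0.003]
force: [-7.9, 1.6, 5.1]
opening: 0.0005
```

```bash
python3 f.py
```

```text
t 18.6 F 7.383854013144247 s 0.07642480488742155 [ 0.6125 -0.0396  0.0184]
```

Call:
drive_tool([
  {"claw": 1,"linear": [0.1,0,0],"angular": [0,0,0]},
  {"claw": 1,"linear": [0,0,0],"angular": [0,0,0]},
])

```text
t: 18.85
tool_pos: [0.6134, -0.0394, 0.0184]
orientation: [-3.123, -0.33, 0.003]
force: [-7.7, 2.0, 4.4]
opening: 0.0007
```

Call:
drive_tool([
  {"claw": 1,"linear": [0.1,0,0],"angular": [0,0,0]},
  {"claw": 1,"linear": [0,0,0],"angular": [0,0,0]},
])

```text
t: 19.1
tool_pos: [0.6144, -0.0392, 0.0184]
orientation: [-3.123, -0.33, 0.003]
force: [-8.8, 1.8, 4.0]
opening: 0.0005
```

Call:
drive_tool([
  {"claw": 1,"linear": [0.1,0,0],"angular": [0,0,0]},
  {"claw": 1,"linear": [0,0,0],"angular": [0,0,0]},
])

```text
t: 19.35
tool_pos: [0.6154, -0.039, 0.0184]
orientation: [-3.123, -0.33, 0.003]
force: [-8.6, 1.7, 3.4]
opening: 0.0005
```

```bash
python3 f.py
```

```text
t 19.35 F 8.096560892156754 s 0.07939135568494997 [ 0.6154 -0.039   0.0184]
```

Call:
drive_tool([
  {"claw": 1,"linear": [0.1,0,0],"angular": [0,0,0]},
  {"claw": 1,"linear": [0,0,0],"angular": [0,0,0]},
])

```text
t: 19.6
tool_pos: [0.6164, -0.0387, 0.0184]
orientation: [-3.123, -0.33, 0.003]
force: [-7.9, 2.4, 3.7]
opening: 0.0008
```

Call:
drive_tool([
  {"claw": 1,"linear": [0.07,0,0],"angular": [0,0,0]},
  {"claw": 1,"linear": [0,0,0],"angular": [0,0,0]},
])

```text
t: 19.85
tool_pos: [0.617, -0.0386, 0.0184]
orientation: [-3.123, -0.33, 0.003]
force: [-8.1, 1.3, 5.3]
opening: 0.0003
```

```bash
python3 f.py
```

```text
t 19.85 F 7.672961782062397 s 0.08100848204685109 [ 0.617  -0.0386  0.0184]
```

Call:
drive_tool([
  {"claw": 1,"linear": [0.08,0,0],"angular": [0,0,0]},
  {"claw": 1,"linear": [0,0,0],"angular": [0,0,0]},
])

```text
t: 20.1
tool_pos: [0.6179, -0.0384, 0.0184]
orientation: [-3.123, -0.33, 0.003]
force: [-8.4, 2.1, 4.7]
opening: 0.0009
```

```bash
python3 f.py
```

```text
t 20.1 F 7.7269978422823975 s 0.0819051455230222 [ 0.6179 -0.0384  0.0184]
```

Call:
drive_tool([
  {"claw": 1,"linear": [0.06,0,0],"angular": [0,0,0]},
  {"claw": 1,"linear": [0,0,0],"angular": [0,0,0]},
])

```text
t: 20.35
tool_pos: [0.6185, -0.0383, 0.0184]
orientation: [-3.123, -0.33, 0.003]
force: [-7.7, 1.6, 4.9]
opening: 0.0001
```

```bash
python3 f.py
```

```text
t 20.35 F 7.196686358664428 s 0.08251767536336378 [ 0.6185 -0.0383  0.0184]
```

Call:
drive_tool([
  {"claw": 1,"linear": [0.08,0,0],"angular": [0,0,0]},
  {"claw": 1,"linear": [0,0,0],"angular": [0,0,0]},
])

```text
t: 20.6
tool_pos: [0.6193, -0.0381, 0.0184]
orientation: [-3.123, -0.33, 0.003]
force: [-7.7, 1.2, 4.3]
opening: 0.0004
```

```bash
python3 f.py
```

```text
t 20.6 F 7.333852978111594 s 0.0833529921204413 [ 0.6193 -0.0381  0.0184]
```

Call:
drive_tool([
  {"claw": 1,"linear": [0.06,0,0],"angular": [0,0,0]},
  {"claw": 1,"linear": [0,0,0],"angular": [0,0,0]},
])

```text
t: 20.85
tool_pos: [0.6198, -0.038, 0.0184]
orientation: [-3.123, -0.33, 0.003]
force: [-8.7, 1.3, 3.8]
opening: 0.0003
```

```bash
python3 f.py
```

```text
t 20.85 F 8.266539154556957 s 0.08384511667591699 [ 0.6198 -0.038   0.0184]
```

Call:
drive_tool([
  {"claw": 1,"linear": [0.06,0,0],"angular": [0,0,0]},
  {"claw": 1,"linear": [0,0,0],"angular": [0,0,0]},
])

```text
t: 21.1
tool_pos: [0.6199, -0.038, 0.0184]
orientation: [-3.123, -0.33, 0.005]
force: [-11.1, 1.2, 7.3]
opening: 0.0005
```

```bash
python3 f.py
```

```text
t 21.1 F 10.6395969010775 s 0.08401754689478313 [ 0.6199 -0.038   0.0184]
```

Call:
drive_tool([
  {"claw": 1,"linear": [0.06,0,0],"angular": [0,0,0]},
  {"claw": 1,"linear": [0,0,0],"angular": [0,0,0]},
])

```text
t: 21.35
tool_pos: [0.6202, -0.0379, 0.0184]
orientation: [-3.123, -0.33, 0.006]
force: [-12.0, 1.1, 8.4]
opening: 0.0
```

```bash
python3 f.py
```

```text
t 21.35 F 11.504799841270046 s 0.0842868135404519 [ 0.6202 -0.0379  0.0184]
```

The stop is felt: force rises from 8 N to 11.5 N. Small steps now, to about 15.5 N.

Call:
drive_tool([
  {"claw": 1,"linear": [0.06,0,0],"angular": [0,0,0]},
  {"claw": 1,"linear": [0,0,0],"angular": [0,0,0]},
])

```text
t: 21.6
tool_pos: [0.6204, -0.0378, 0.0184]
orientation: [-3.123, -0.33, 0.007]
force: [-14.2, 1.0, 9.1]
opening: 0.0002
```

```bash
python3 f.py
```

```text
t 21.6 F 13.713799011551664 s 0.08453803278799871 [ 0.6204 -0.0378  0.0184]
```

Call:
drive_tool([
  {"claw": 1,"linear": [0.04,0,-0.04],"angular": [0,0,0]},
  {"claw": 1,"linear": [0,0,0],"angular": [0,0,0]},
])

```text
t: 21.85
tool_pos: [0.6204, -0.0378, 0.0184]
orientation: [-3.123, -0.33, 0.008]
force: [-14.8, -0.2, 7.3]
opening: 0.0007
```

```bash
python3 f.py
```

```text
t 21.85 F 14.480609301193738 s 0.08452362104190639 [ 0.6204 -0.0378  0.0184]
```

Call:
drive_tool([
  {"claw": 1,"linear": [0.04,0,-0.01],"angular": [0,0,0]},
  {"claw": 1,"linear": [0,0,0],"angular": [0,0,0]},
])

```text
t: 22.1
tool_pos: [0.6205, -0.0378, 0.0184]
orientation: [-3.123, -0.33, 0.009]
force: [-15.4, 0.3, 7.6]
opening: 0.0003
```

```bash
python3 f.py
```

```text
t 22.1 F 15.035897488558145 s 0.0846404923008466 [ 0.6205 -0.0378  0.0184]
```

15 N, in the middle of the window. Let go.

Call:
drive_tool([
  {"claw": 1,"linear": [-0.3,0,0],"angular": [0,0,0]},
  {"claw": 1,"linear": [-0.4,0,0],"angular": [0,0,0]},
  {"claw": 1,"linear": [0,0,0],"angular": [0,0,0]},
  {"claw": 1,"linear": [0,0,0],"angular": [0,0,0]},
])

```text
t: 22.6
tool_pos: [0.6166, -0.0395, 0.0191]
orientation: [3.124, 0.33, 0.001]
force: [-2.5, -0.8, -1.7]
opening: 0.0008
```

```bash
python3 f.py
```

```text
t 22.6 F 2.643120231383426 s 0.08040506317934058 [ 0.6166 -0.0395  0.0191]
```

Call:
drive_tool([
  {"claw": 1,"linear": [-1,0,0],"angular": [0,0,0]},
  {"claw": 1,"linear": [-1,0,0],"angular": [0,0,0]},
  {"claw": 1,"linear": [-2,0,0],"angular": [0,0,0]},
  {"claw": 1,"linear": [-2,0,0],"angular": [0,0,0]},
  {"claw": 1,"linear": [0,0,0],"angular": [0,0,0]},
])

```text
t: 23.22
tool_pos: [0.5563, -0.0523, 0.0191]
orientation: [-3.124, -0.329, 0.0]
force: [-0.3, -0.2, 0.4]
opening: 0.0002
```

```bash
python3 f.py; python3 - <<'E'
from m import *
p=snap('wrist','w9.png');snap('scene','s9.png')
E
```

```text
t 23.225 F 0.2857826710932475 s 0.018787760454361296 [ 0.5563 -0.0523  0.0191]
```

View pics/w9.png

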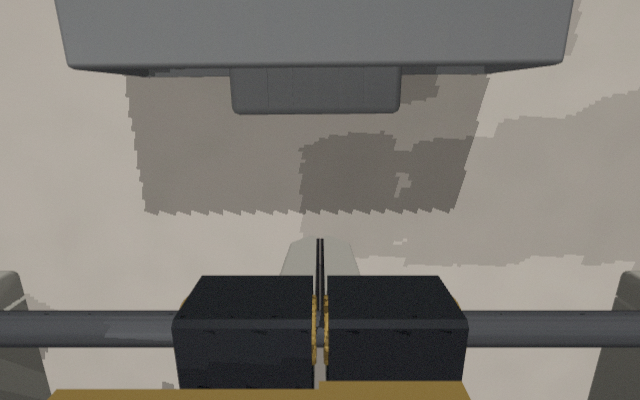

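View pics/s9.png

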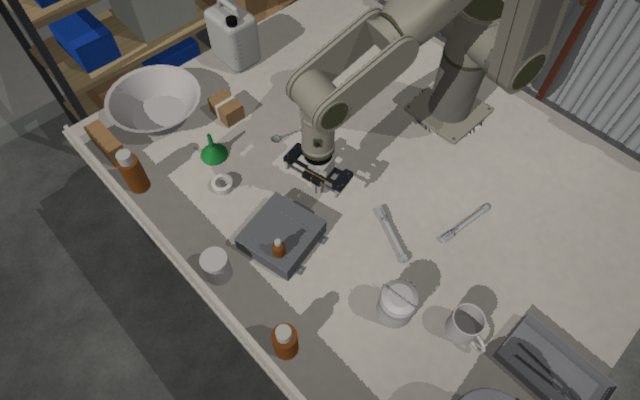

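The tray stayed in: only the bar stands out, at (315,90), with its front about level with where the catch held it. I'll lift clear, wait, and check again.

Call:
drive_tool([
  {"claw": 1,"linear": [-2,0,0],"angular": [0,0,0]},
  {"claw": 1,"linear": [0,0,-5],"angular": [0,0,0]},
  {"claw": 1,"linear": [0,0,-6],"angular": [0,0,0]},
  {"claw": 1,"linear": [0,0,-5],"angular": [0,0,0]},
  {"claw": 1,"linear": [0,0,0],"angular": [0,0,0]},
  {"claw": 1,"linear": [0,0,0],"angular": [0,0,0]},
  {"claw": 1,"linear": [0,0,0],"angular": [0,0,0]},
  {"claw": 1,"linear": [0,0,0],"angular": [0,0,0]},
  {"claw": 1,"linear": [0,0,0],"angular": [0,0,0]},
  {"claw": 1,"linear": [0,0,0],"angular": [0,0,0]},
  {"claw": 1,"linear": [0,0,0],"angular": [0,0,0]},
])

```text
t: 24.7
tool_pos: [0.538, -0.0562, 0.1791]
orientation: [3.124, 0.33, -0.0]
force: [0.0, -0.2, 0.2]
opening: 0.0004
```

```bash
python3 f.py; python3 - <<'E'
from m import *
p=snap('wrist','w10.png');s=snap('scene','s10.png')
a=cv2.imread('pics/w8.png')
cv2.imwrite('pics/s10c.png',cv2.resize(s['pixels'][120:320,200:480,::-1],None,fx=2.5,fy=2.5))
E
```

```text
t 24.7 F 0.005557600024393201 s 4.639865848107462e-05 [ 0.538  -0.0562  0.1791]
```

View pics/w10.png

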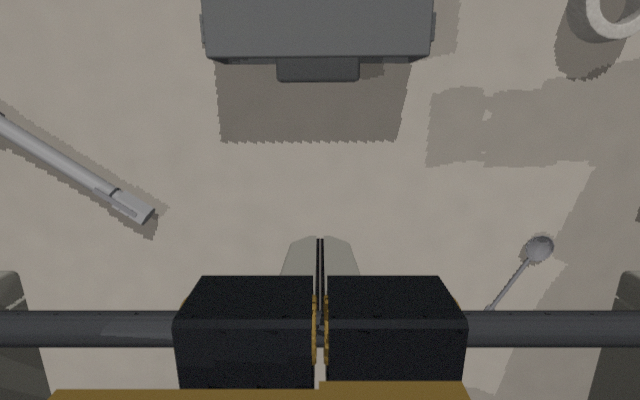

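View pics/s10c.png

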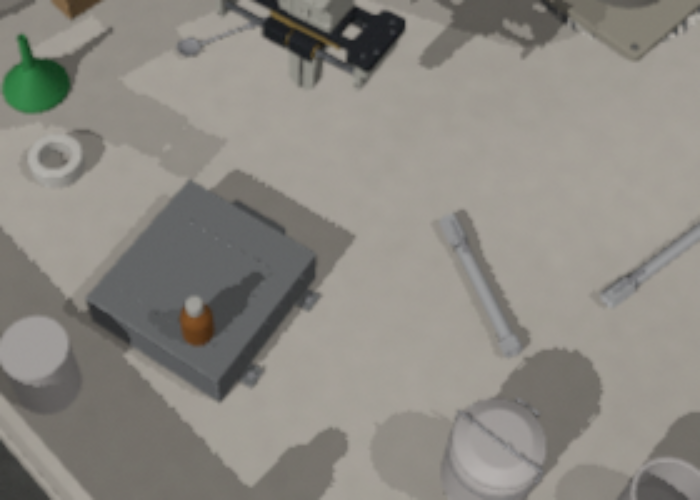

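More than 2 s after letting go, the tray is still in. The bottle, spoon, jar and the other tubes are where they were, and the robot is touching nothing.

```bash
python3 -c "
from plant import *
print(close_job())"
```

```text
the job is handed in; nothing more can be done
None
```

The thermometer tube is in the front bay of the tray, the tray is latched shut, and I handed the job in at about 25 s.

- **Tube:** I chose the smallest of the three look-alikes, which measured about 134 mm against about 178 mm for the other two. I set it down in the bay until I felt the floor, at about 2 N. One further 1 mm step took the contact to about 8 N before I backed off and opened the fingers part way. A wrist picture showed it lying clear of the walls before I pushed.
- **Tray:** I pressed the pull bar and felt the stop about 84 mm after first touching it. I stopped at 15 N along the push and let go.
- **Checks:** More than 2 s after letting go, the wrist and scene pictures both showed the tray still in with only the bar standing out. The nearby things in those pictures looked unmoved, and the force on the tool was about zero.
- **Not checked or in disagreement:**
  - The tube can't be seen inside the closed tray.
  - The finger also pressed down on the bar with up to 9 N by friction, so the total force reached about 17 N, under the 20 N limit.
  - Estimates of the box's angle from different pictures differed by about 1°.

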